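Slide the lidded dish home into the corner of the pass

ROBOT

A 6-joint arm with a two-finger parallel gripper is mounted at the origin on the work surface. World frame = base frame: x ahead of the robot, y to its left, z up, the work surface at z = 0. Lengths are in m, angles in rad, forces in N, time in s.
With the tool pointing down it reaches from about 0.35 to 0.925 m from the base axis. Payload 6.4 kg.
Tool frame: the origin (TCP) lies at the very end of the fingers, on their centre line; the grasp point (between the pads) lies 19 mm behind it (arm.pinch_z is the distance from the TCP to the grasp point, in m); z points along the fingers, y is the line along which they close (so a half turn about z gives the same grasp; the last joint's range is limited). The gripper opens to 94 mm and grips with 3 to 60 N. Pads are 16 mm wide; open, the fingers measure 119 mm over their backs; the gripper's body (75 mm by 177 mm) begins 78 mm behind the grasp point.
Start: joints at [1.106, 0.245, 1.558, -0, 1.339, -0.174], TCP at [0.186, 0.623, 0.205] pointing down, gripper open.
Joint ranges: [-3.13, 3.13], [-1.02, 2.26], [0.13, 2.54], [-0.95, 4.09], [0.21, 2.88], [-2.74, 2.74]. Speed limits (rad/s): [2.57, 2.57, 3.14, 3.14, 3.14, 3.14].

INTERFACE

Orientations are given as a 3x3 rotation matrix whose columns are the frame's x, y, z axes.
In Python, from cell import arm, command_gripper, inverse_kinematics, telemetry, vision, job, nets gives the robot as it stands. Calls block until the motion is done:
- arm.reach(position, orientation): joint-space move of the TCP to a pose.
- arm.servo_line(position, rotation=None, rate=0.15): straight line of the TCP; rotation=None keeps the orientation; rate is the mean speed in m/s.
- arm.set_joints(angles): joint-space move.
- command_gripper(opening): finger opening in m; the grip force is fixed at half the most; returns when the fingers have stopped.
- arm.pause(seconds).
- inverse_kinematics(position, orientation): joint angles nearest the present ones, or None.
- telemetry.get_obs(): the state.
- vision.get_image(name): name is "scene" or "top"; returns a dict with "image" (480x640x3 uint8, red, green, blue), "intrinsics" (3x3 intrinsics, pixels), "origin" and "rotation" of the camera in the world. Camera axes: x right, y down, z forward; pixel columns grow to the right and rows downward; lengths in m; the calibration is good to about 2 mm. A picture is of the moment at which its call begins. There is no depth.
A pose or a line that the arm cannot do raises arm.PlanningError and nothing moves.
- job.sign_off(): hands the job in; it is judged then, once.
Trained networks look in the newest picture that a camera, given by its name, has taken for a name from the list of things; names that differ only in an ending like _2 or _b are one class to them, and where a whole thing is asked for, a point or a joint stands for the part that bears it (a point fixed in the world has none). Each returns a list of dicts, best first, with "conf" (0 to 1); they miss things now and then, are a little off and sometimes report something else, mostly with a low value. They report only what shows in the picture. A call takes as long as a camera call. They do not tell look-alikes from the thing itself.
- nets.search_frame(camera, thing): "xy" ([column, row] in pixels, amid what is visible of it).
- nets.masks_of(camera, thing): "mask" (480x640 bool, what is visible of it) and "xy" ([column, row] in pixels, amid what is visible of it).
The state is a dict: "t": time; "joints": joint angles; "qd": joint speeds; "tau": joint torques, N m; "tool_pos": TCP position; "eef_rot": TCP orientation; "ft_force": force on the tool from outside, world axes, zero at the start; "wrist_torque": the same for the moment, N m; "gripper_width": finger opening in m; "grip_force": force on a finger pad.
Only numpy, scipy, OpenCV 4.12 (cv2) and the standard library are available. Lean on these libraries where they do the work, as an engineer would, in place of code of your own. Each camera call takes 0.05 s, during which the arm holds its last target. There are 200 camera calls.

TASK

Push the white lidded dish along the counter, without lifting it or taking hold of it or its knob, until it is fully home in the corner: one long side flush against the back rail and one end flush against the short end stop. Leave the pepper mill, the bottle and the ramekin where they stand, and finish with the gripper clear of everything.

Things in the scene. Friction and masses are not known exactly. Their poses are not given: they have to be found in the camera images.
- dish: loose white ceramic dish, lid on (one rigid piece), 0.35 to 0.7 kg: 100 mm along own x, 140 mm along own y, vertical sides 48 mm high, then a lid up to 58 mm, inset 3 mm all round, with a dark round knob. Origin: centre of underside; z up. Starts on the robot's side of the rail, 130 to 160 mm off its face, up to 0.4 rad out of square with it, own x roughly towards the rail
- dish_knob (a point): middle of the dish's lid knob, 66 mm above the dish's underside on its vertical centre line; the knob is 24 mm in diameter and its top is at 75 mm. Not to be gripped
- rail: fixed straight dark steel back rail, 620 mm long (own y), 25 mm thick, 50 mm high. Origin: at counter height in its front face (the face towards the robot), mid-length. Own x points away from the robot, square to the front face, so the dish belongs on its negative x side
- end_stop: fixed short dark steel bar, 110 mm long (rail's x), 20 mm thick (rail's y), 50 mm high, reaching out square from the rail's front towards the robot, 260 mm from the rail's middle; at the left end in some starts, right in others. Origin: centre of underside; axes parallel to the rail's. The dish belongs on its side facing the rail's middle
- pepper_mill: loose dark wooden pepper mill, 54 mm in diameter, 145 mm high, standing in front of the rail at the other end from the end stop, 260 mm from the rail's middle. Origin: centre of its underside. Leave alone
- sauce_bottle: loose brown glass bottle, 56 mm in diameter, 170 mm high, standing on the robot's side of the counter well to the left or right. Origin: centre of its underside. Leave alone
- ramekin: loose small white round bowl, 84 mm across, 50 mm high, standing on the robot's side of the counter, on the other side from the bottle. Origin: centre of its underside. Leave alone
There are look-alikes about, which are no part of the job. What is shaped like the dish but purple is not meant.

How it is judged:
By the outcome, as a careful person would: the job done as asked, in the order asked, and still so for the second after the job is handed in, with the robot touching nothing.
It also fails if it takes over 51 s, if anything falls off the work surface, if the arm or the gripper's body presses on something with over 40 N, if the wrist force passes 120 N, or if a joint passes its speed limit or range.

## Working session

There is one attempt and no reset: what is moved stays moved. The work goes in short steps, each a Python script; the robot and the scene stay as the last script left them, time stands still between calls to the robot, and variables do not carry over. Pictures are saved under pics/ and viewed, at most 10 in all, crops included, and the job is handed in when it is done.

```bash
mkdir -p pics; ls; python3 - <<'E'
from cell import *
import cv2, numpy as np
for c in ("top","scene"):
    d=vision.get_image(c); cv2.imwrite(f"pics/{c}0.png",d["image"][:,:,::-1])
    print(c,d["intrinsics"].tolist(),np.round(d["origin"],3),np.round(d["rotation"],3).tolist())
    for t in ("dish","dish_knob","rail","end_stop","pepper_mill","sauce_bottle","ramekin"):
        print(t,[(np.round(r["xy"]),round(r["conf"],2)) for r in nets.search_frame(c,t)[:3]])
print(telemetry.get_obs()["t"])
E
```

```text
pics
top [[552.7580065048595, 0.0, 314.7456833495782], [0.0, 552.7580065048595, 241.38696848215352], [0.0, 0.0, 1.0]] [ 0.411 -0.006  1.144] [[-0.028, -0.995, 0.097], [-1.0, 0.029, 0.007], [-0.009, -0.097, -0.995]]
dish [(array([313., 233.]), 0.94), (array([376., 335.]), 0.8), (array([218., 274.]), 0.66)]
dish_knob [(array([313., 238.]), 0.93), (array([377., 334.]), 0.93), (array([224., 278.]), 0.87)]
rail [(array([339., 154.]), 0.71)]
end_stop [(array([210., 186.]), 0.61)]
pepper_mill [(array([473., 181.]), 0.95)]
sauce_bottle [(array([494., 270.]), 0.88)]
ramekin [(array([123., 294.]), 0.97)]
scene [[577.9895138726882, 0.0, 323.14329955850917], [0.0, 577.9895138726882, 236.84882522568282], [0.0, 0.0, 1.0]] [ 0.893 -0.726  0.922] [[0.9, 0.307, -0.311], [0.437, -0.653, 0.619], [-0.013, -0.693, -0.721]]
dish [(array([214., 261.]), 0.94), (array([332., 186.]), 0.88), (array([326., 254.]), 0.63)]
dish_knob [(array([328., 253.]), 0.77), (array([334., 183.]), 0.66), (array([211., 263.]), 0.57)]
rail [(array([378., 326.]), 0.97)]
end_stop [(array([403., 205.]), 0.71)]
pepper_mill [(array([299., 379.]), 0.65)]
sauce_bottle [(array([325., 250.]), 0.71), (array([191., 362.]), 0.55)]
ramekin [(array([353., 135.]), 0.6), (array([376., 323.]), 0.53)]
0.8
```

View pics/top0.png

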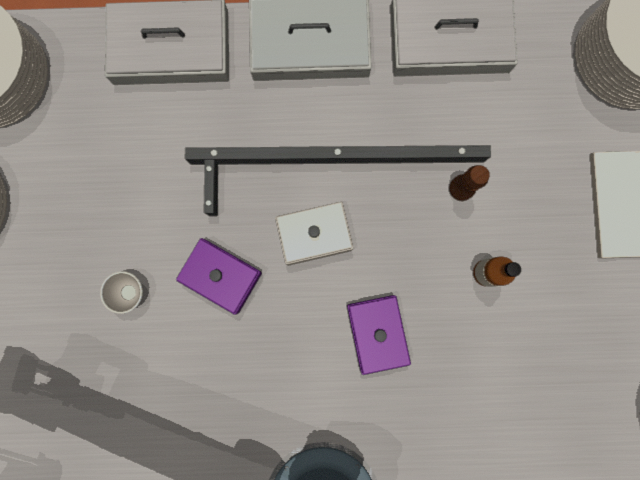

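View pics/scene0.png

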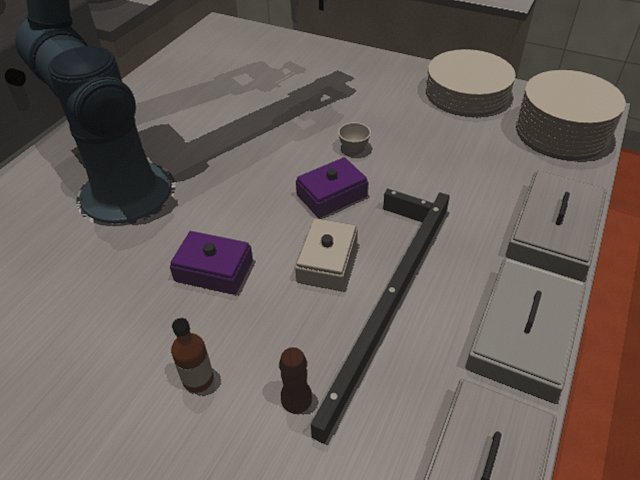

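The white dish is at about (313,233) in the top picture. The rail runs along row 153, with the end stop at the left end at (210,186). The mill is at (465,185), the bottle at (490,270) and the ramekin at (124,293). The two purple look-alikes are at (218,275) and (380,335). I'll fit box models to the masks.

```bash
cat > h.py <<'E'
from cell import *
import cv2, numpy as np
from scipy.optimize import minimize
def proj(d,P):
    c=(np.asarray(P)-d["origin"])@d["rotation"]; u=c@np.asarray(d["intrinsics"]).T
    return u[:,:2]/u[:,2:]
def ray(d,xy,z):
    v=d["rotation"]@np.linalg.solve(d["intrinsics"],[*xy,1.]); o=np.asarray(d["origin"])
    return (o+v*(z-o[2])/v[2])[:2]
def R2(a): return np.array([[np.cos(a),-np.sin(a)],[np.sin(a),np.cos(a)]])
def fit(d,m,boxes,p0):
    """boxes: x0,x1,y0,y1,h in own frame; fits (x,y,yaw) to a mask by IoU at 4x resolution"""
    m=cv2.resize(m.astype(np.float32),None,fx=4,fy=4,interpolation=cv2.INTER_LINEAR)>.5
    def cost(p):
        im=np.zeros(m.shape,np.uint8)
        for x0,x1,y0,y1,h in boxes:
            q=np.array([(x,y) for x in(x0,x1) for y in(y0,y1)])@R2(p[2]).T+p[:2]
            P=np.vstack([np.c_[q,np.full(4,z)] for z in(0,h)])
            hull=cv2.convexHull(((proj(d,P)+.5)*4-.5).astype(np.float32))
            cv2.fillConvexPoly(im,np.round(hull*16).astype(np.int32),1,shift=4)
        im=im>0
        return 1-(im&m).sum()/(im|m).sum()
    s=np.array([[0,0,0],[.02,0,0],[0,.02,0],[0,0,.15]])+p0
    r=minimize(cost,p0,method="Nelder-Mead",options=dict(initial_simplex=s,xatol=2e-4,fatol=1e-4))
    return r.x,1-r.fun
DISH=[(-.05,.05,-.07,.07,.048),(-.047,.047,-.067,.067,.058)]
def find_dish(d,cam="top"):
    for r in nets.masks_of(cam,"dish"):
        c=np.median(d["image"][r["mask"]].astype(int),0)
        if c.min()>.8*c.max():
            return fit(d,r["mask"],DISH,[*ray(d,r["xy"],.05),DY0])
DY0=0.1
def down(a):
    """tool down, fingers closing along world direction a from +y (a=0: y line)"""
    c,s=np.cos(a),np.sin(a)
    return np.array([[-c,-s,0],[-s,c,0],[0,0,-1.]])   # x,y,z columns
E
python3 - <<'E'
from h import *
d=vision.get_image("top")
print("dish",find_dish(d))
r=nets.masks_of("top","rail")[0]
print("rail",fit(d,r["mask"],[(0,.025,-.31,.31,.05)],[*ray(d,r["xy"],.05),0]))
r=nets.masks_of("top","end_stop")[0]
print("stop",fit(d,r["mask"],[(-.055,.055,-.01,.01,.05)],[*ray(d,r["xy"],.05),0]))
for t,z in(("pepper_mill",.07),("sauce_bottle",.08),("ramekin",.03)): print(t,ray(d,nets.search_frame("top",t)[0]["xy"],z))
for k in nets.search_frame("top","dish_knob"): print("knob",ray(d,k["xy"],.066))
for p in((.42,-.02,.2,0),(.45,0,.02,0),(.6,-.12,.02,np.pi/2),(.6,-.12,.02,-np.pi/2)):
    print(p,inverse_kinematics(p[:3],down(p[3])))
E
```

```text
dish (array([0.53682698, 0.00326132, 0.20162914]), np.float64(0.98008132173555))
rail (array([ 0.68664742, -0.04770605, -0.02244677]), np.float64(0.9412768058532425))
stop (array([ 0.63639202,  0.21174973, -0.00505322]), np.float64(0.9381960321557637))
pepper_mill [ 0.62700294 -0.30975141]
sauce_bottle [ 0.45144198 -0.34563912]
ramekin [0.42688752 0.39229364]
knob [0.63209892 0.2057152 ]
knob [0.44860471 0.18672814]
knob [ 0.33596021 -0.11733514]
knob [0.52961957 0.00812078]
(0.42, -0.02, 0.2, 0) [-3.18683485e-01 -3.26657165e-01  2.12177138e+00 -4.44089210e-16
  1.34647844e+00 -1.88947981e+00]
(0.45, 0, 0.02, 0) [-2.52909772e-01  4.53561420e-02  2.16555962e+00 -4.44089210e-16
  9.30676891e-01 -1.82370610e+00]
(0.6, -0.12, 0.02, 1.5707963267948966) None
(0.6, -0.12, 0.02, -1.5707963267948966) [-3.82472649e-01  3.85979584e-01  1.75414853e+00 -4.44089210e-16
  1.00146454e+00 -3.82472649e-01]
```

```bash
cat >> h.py <<'E'
RAIL=np.array([.6866,-.0477]); RY=-.0224
def W(x,y,z=.02): return [*(R2(RY)@[x,y]+RAIL),z]      # rail frame -> world
def L(p): return R2(RY).T@(np.asarray(p)[:2]-RAIL)
def F(): return R2(RY).T@np.asarray(telemetry.get_obs()["ft_force"])[:2]
def press(axis,sign,lim,maxd,step=.0015):
    """creep in the rail frame until the reaction passes lim"""
    p=L(telemetry.get_obs()["tool_pos"]); n=0; f=F()
    while abs(f[axis])<lim and n*step<maxd:
        p[axis]+=sign*step; n+=1; arm.servo_line(W(*p),rate=.03); f=F()
    print("press",n*step,np.round(f,1),np.round(L(telemetry.get_obs()["tool_pos"]),4))
E
python3 - <<'E'
from h import *
c=np.array([.5368,.0033]); a=.2016
s=c-R2(a)@[.073,0]
arm.reach([*s,.2],down(a)); arm.servo_line([*s,.02],rate=.2)
print(L(c),F(),telemetry.get_obs()["t"])
y=L(c)[1]
arm.servo_line([*(c-R2(a)@[.06,0]),.02],rate=.08); print(F())
arm.servo_line(W(-.170,y),down(RY+.0),rate=.06); print(F())
arm.servo_line(W(-.114,y),rate=.07); print(F(),L(telemetry.get_obs()["tool_pos"]))
press(0,1,12,.015)
d=vision.get_image("top"); cv2.imwrite("pics/t1.png",d["image"][60:360,60:560,::-1])
x,q=find_dish(d); print(L(x),x[2]-RY,q,telemetry.get_obs()["t"])
E
```

```text
[-0.15090472  0.04763197] [0.5067451  0.44655991] 4.7083
[0.18642382 0.19154838]
[-1.16024929 -0.36842975]
[-1.37573806 -0.41842386] [-0.11360589  0.0475976 ]
press 0.006 [-15.6  -1.3] [-0.1112  0.0477]
[-0.04152069  0.02239962] 0.24379999889384527 0.044640725710193396 7.9167
```

View pics/t1.png

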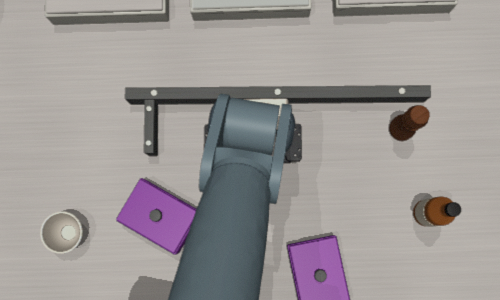

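```bash
python3 - <<'E'
from h import *
arm.servo_line(W(-.14,.0476),rate=.1); arm.servo_line(W(-.14,.0476,.15),rate=.25)
R=down(RY-np.pi/2)
arm.reach(W(-.053,-.06,.15),R); command_gripper(.05)
d=vision.get_image("scene"); cv2.imwrite("pics/s1.png",d["image"][100:400,150:550,::-1])
arm.servo_line(W(-.053,-.06),rate=.2); print(F(),telemetry.get_obs()["t"])
arm.servo_line(W(-.053,.09),rate=.06); print(F(),L(telemetry.get_obs()["tool_pos"]))
press(1,1,12,.025)
print(telemetry.get_obs()["t"])
arm.servo_line(W(-.053,.07),rate=.1); arm.servo_line(W(-.053,.07,.15),rate=.25)
arm.reach(W(-.15,-.1,.2),R)
d=vision.get_image("top"); cv2.imwrite("pics/t2.png",d["image"][60:360,60:560,::-1])
print([r["xy"] for r in nets.search_frame("top","dish")])
x,q=find_dish(d); print(L(x),x[2]-RY,q,telemetry.get_obs()["t"])
E
```

```text
[0.77142529 0.07541673] 12.0167
[-0.80907966 -2.31731388] [-0.05302212  0.08990881]
press 0.012 [ -1.7 -12.4] [-0.053   0.0988]
16.6667
[[219.2, 276.7], [248.3, 182.2]]
[-0.05033124  0.1788724 ] -0.0021110250334191484 0.9656475948364093 18.775
```

View pics/t2.png

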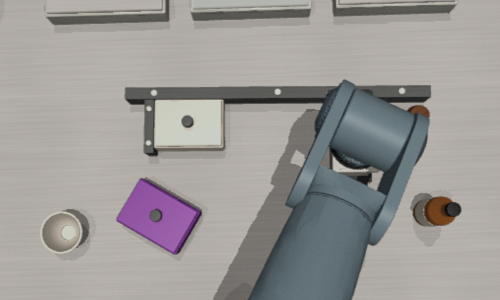

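The dish sits in the corner at about (187,122) in the crop, square to the bars; the hidden mill's tip still shows at its old spot. I'll press it once more each way to make sure it's flush, then check it up close.

```bash
python3 - <<'E'
from h import *
R=down(RY-np.pi/2)
arm.reach(W(-.125,.178,.15),down(RY)); arm.servo_line(W(-.125,.178),rate=.2)
arm.servo_line(W(-.114,.178),rate=.06); press(0,1,14,.012)
arm.servo_line(W(-.125,.178),rate=.1); arm.servo_line(W(-.125,.178,.15),rate=.25)
arm.reach(W(-.053,.08,.15),R); arm.servo_line(W(-.053,.08),rate=.2)
arm.servo_line(W(-.053,.095),rate=.06); press(1,1,14,.012)
arm.servo_line(W(-.053,.08),rate=.1); arm.servo_line(W(-.053,.08,.15),rate=.25)
arm.reach(W(-.2,-.05,.22),R)
for c in("top","scene"):
    d=vision.get_image(c)
    im=d["image"][120:240,180:340] if c=="top" else d["image"][130:280,300:500]
    cv2.imwrite(f"pics/{c}3.png",cv2.resize(im[:,:,::-1],None,fx=4,fy=4,interpolation=cv2.INTER_CUBIC))
    if c=="top":
        x,q=find_dish(d); print(L(x),x[2]-RY,q)
        for t,z in(("pepper_mill",.07),("sauce_bottle",.08),("ramekin",.03)): print(t,[ray(d,k["xy"],z) for k in nets.search_frame("top",t)[:1]])
print(telemetry.get_obs()["t"])
E
```

```text
press 0.006 [-15.1  -0.5] [-0.1113  0.1781]
press 0.0075 [ -2.1 -15.7] [-0.0527  0.0988]
[-0.05047141  0.1786221 ] 0.010552250514030753 0.9677289904023008
pepper_mill [array([ 0.62541134, -0.30946691])]
sauce_bottle [array([ 0.45012497, -0.33789622])]
ramekin [array([0.42779141, 0.39593437])]
28.9167
```

View pics/top3.png

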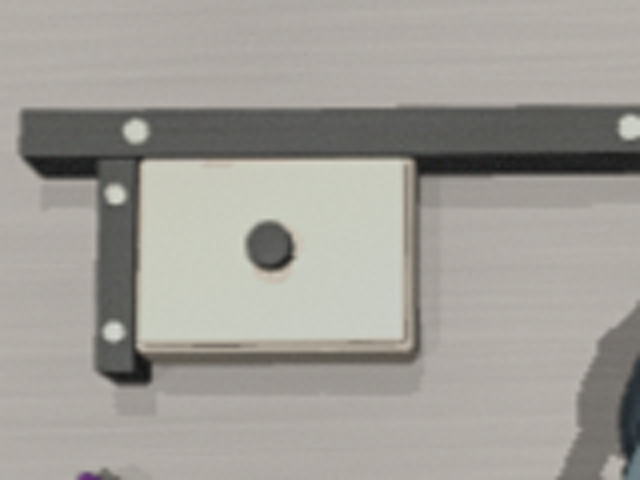

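View pics/scene3.png

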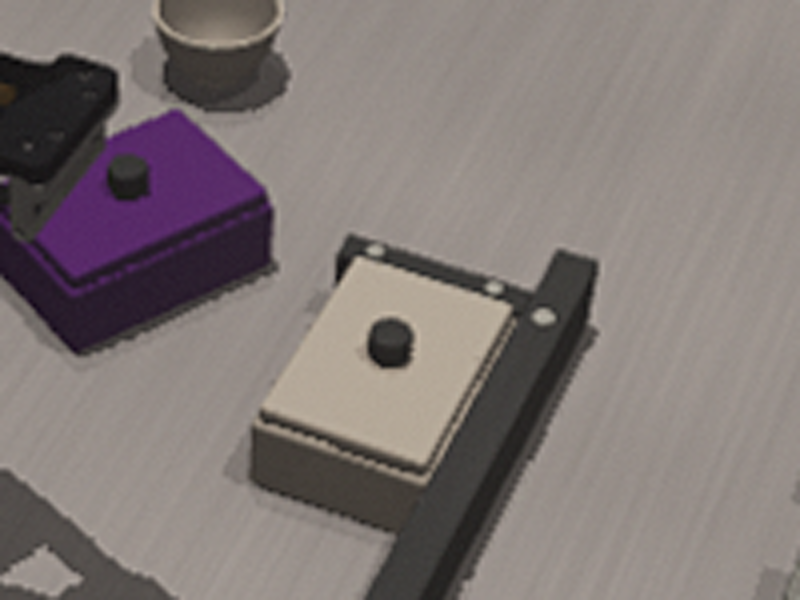

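The dish sits flush on both sides: its long side against the rail (top crop, row 158) and its end against the stop (column 137). The scene view agrees, and nothing else has moved.

```bash
python3 -c "
from cell import *
print(job.sign_off())"
```

```text
the job is handed in; nothing more can be done
None
```

The white dish is fully home in the corner, flush against the back rail and the end stop; the mill, bottle and ramekin stand where they were, the gripper is clear, and the job was handed in at about 29 s of the 51 s limit.

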